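# Find the hidden catch of the jar riser

## Task

The white jar riser on the shop counter has a sunk grey panel in front with a concealed push-catch set flush in it: find the catch with your fingertips and press it all the way down, so that the wooden hatch behind it pops ajar and stays ajar, then take the hand away. Work only the catch, do not touch or pry the hatch itself, and leave the jars and the bottle standing where they are; nothing is to be picked up.

Things in the scene. Friction and masses are not known exactly. Their poses are not given: they have to be found in the camera images.
- riser: White painted display riser, a low fixed box 260 (x) by 400 (y) by 60 mm high on the counter. Origin: centre of its underside; x points from the panel side (nearer the robot) to the hatch side, y along its length, z up.
- panel_mid (a point): Centre of the flat rigid grey panel sunk 3 mm in the riser's top: 70 (riser x) by 170 mm (riser y), surface 57 mm above the counter, at riser x = -70 mm, y = 0. The catch lies on its middle line, centred anywhere from -50 to +50 mm along riser y; where is not reported and changes each time: feel for it, or see its faint outline and slightly darker grey.
- catch (a joint): Push depth of the catch, m: 0 at start, 0.008 fully down. A 41.5 mm square plate in a 44 mm square opening through the panel, square with the riser; its top goes from 55 to 47 mm above the counter. Slides down at 3 to 5 N, no return spring, stays where left. A fingertip sinks only if all of it is within the opening, else the panel stops it. It lifts the hatch: 50 rad per m.
- hatch: Light wood flap 108 (x) by 168 (y) by 8 mm in the riser's top behind the panel. Origin on its hinge: middle of its far edge, top face (riser x = 109 mm, y = 0, 60 mm up); it covers riser x = 1 to 109 mm. Shut, it is level and flush with the riser's top; with the catch fully down it tilts up 0.4 rad, near edge 42 mm higher. It moves only with the catch.
- honey: Loose amber bottle of 64 mm diameter, 120 mm high, yellow cap, on the counter beside the riser, left or right of it. Origin: centre of its underside, z up.
- jam: Loose dark red jar of 66 mm diameter, 95 mm high, black cap, on the counter beside the riser, right or left of it. Origin: centre of its underside, z up.
- spread: Loose small brown jar of 56 mm diameter, 55 mm high, white cap, standing on the riser's top to the left (+y) of the hatch. Origin: centre of its underside, z up.
There are look-alikes about, which are no part of the job. What is meant by the honey is not blue, and is the larger of those in its own colour.

How it is judged:
On the way:
1. the catch is pushed down by the fingers (value of joint catch above 0.0065 m and contact force between the fingers and anything else above 0.5 N), for 0.05 s.
At the end, for the whole second after the job is handed in: The catch stays at least 6.5 mm down (of 8 mm), the hatch stands ajar by more than 0.3 rad and at rest, and bottle and jars stand upright within 20 mm of where they were (value of joint catch above 0.0065 m and angle between hatch's own z axis and vertical above 0.3 rad and angular speed of hatch below 0.05 rad/s and distance of each of honey, jam, spread from where it was at the start of the episode below 0.02 m and angle between each of honey, jam, spread's own z axis and vertical below 0.2 rad); the robot touches nothing.
It fails at once if the hatch itself is touched or pried (contact force between any of the fingers, the arm and hatch above 1 N).
It fails at once if a jar or the bottle is moved, tipped or lifted (distance of any of honey, jam, spread from where it was at the start of the episode above 0.02 m or angle between any of honey, jam, spread's own z axis and vertical above 0.2 rad).
It also fails if it takes over 42 s, if anything falls off the work surface, if the arm or the gripper's body presses on something with over 40 N, if the wrist force passes 120 N, or if a joint passes its speed limit or range.

## Robot

A 6-joint arm with a two-finger parallel gripper is mounted at the origin on the work surface. World frame = base frame: x ahead of the robot, y to its left, z up, the work surface at z = 0. Lengths are in m, angles in rad, forces in N, time in s.
With the tool pointing down it reaches from about 0.425 to 0.95 m from the base axis. Payload 3.5 kg.
Tool frame: the origin (TCP) lies between the finger pads; the fingertips stand 25 mm ahead of it and the grasp point (between the pads) lies 6 mm ahead of it (ctrl.finger_overhang is the distance from the TCP to the fingertips, in m); x points along the fingers, y is the direction in which the jaws open and shut, and the axes are right-handed (so a half turn about x gives the same grasp; the last joint's range is limited). The gripper opens to 85 mm and grips with 20 to 120 N. Pads are 22 mm wide; open, the fingers measure 114 mm over their backs; the gripper's body (76 mm by 85 mm) begins 54 mm behind the grasp point. The pads swing forward as they close: fully open they stand 13 mm farther back than shut.
Start: joints at [1.097, 0.286, 1.577, -0, 1.279, -0.15], TCP at [0.215, 0.64, 0.256] pointing down, gripper open.
Joint ranges: [-2.77, 2.77], [-0.9, 2.22], [0.21, 2.48], [-1.53, 4.67], [0.24, 2.81], [-2.84, 2.84]. Speed limits (rad/s): [2.79, 2.79, 3.14, 3.14, 3.14, 3.14].

## Interface

Orientations are given as a unit quaternion [x, y, z, w].
In Python, from plant import ctrl gives the robot as it stands.
- The arm moves only by the tool play_rows, never from a script. Its argument "targets" is a list of rows, each an object with "delta_pos": the shift along the world's x, y, z normalised to -1 to 1, where 1 is 1000 mm, a list of three; "delta_rot": the turn, a rotation vector about the world's x, y, z normalised to -1 to 1, where 1 is pi rad, a list of three; "claw": the finger opening in mm, from 0 to 85.4. In form: [{"delta_pos": [tx, ty, tz], "delta_rot": [wx, wy, wz], "claw": claw}, ...]. A call has 1 to 20 rows; each row is the pose to reach, as a shift and turn from the pose measured when the call began, turning the shorter way round; what a row does not reach only later rows make up. A row lasts 1/12 s, in which the tool goes at most 41.7 mm and 7.16 degrees, less where a joint would pass 70% of its speed; a pose out of reach is approached as far as the arm can. A call with a number of a shift or a turn outside -1 to 1 is refused whole. A call with a gripper value outside its range is refused whole. The fingers move at their own pace and stop on an object; "newtons" is the grip in N (left out, the last holds). Time passes only in rows, so rows that repeat a pose let the fingers close. It gives the time, the measured TCP pose, the force and the opening at its end, in the units of the state.
- ctrl.get_state(): the state, without advancing time (a new reading comes with each control period).
- ctrl.read_camera(name): name is "side" or "top"; returns the picture (480x640x3 uint8, blue, green, red); there is no depth.
- ctrl.calibration(name): a dict with "fx", "fy", "cx", "cy" (pixels), "camera_from_world" (4x4, takes a point from world to camera coordinates). Camera axes: x right, y down, z forward; pixel columns grow to the right and rows downward; lengths in m; the calibration is good to about 2 mm. A picture is of the moment at which its call begins. calibration takes no time and is no camera call.
- ctrl.sign_off(): hands the job in, once; it reports no verdict.
The state is a dict: "time": time; "qpos": joint angles; "dq": joint speeds; "joint_efforts": joint torques, N m; "eef_pos": TCP position; "tcp_rot": TCP orientation; "contact_force": force on the tool from outside, world axes, zero at the start; "wrist_torque": the same for the moment, N m; "opening": opening from 0.0 (shut) to 1.0 (fully open).
Only numpy, scipy, OpenCV 4.12 (cv2) and the standard library are available. Lean on these libraries where they do the work, as an engineer would, in place of code of your own. Each camera call takes 0.05 s, during which the arm holds its last target. There are 200 camera calls.

## Working session

There is one attempt and no reset: what is moved stays moved. The work goes in short steps, Python scripts to look and compute and a tool call to move; the robot and the scene stay as the last step left them, time stands still between calls to the robot, and variables do not carry over. Pictures are saved under pics/ and viewed, about 8 in all and at most 12, crops included, and the job is handed in when it is done.

Besides the shell and the picture viewer there is one more tool, called after "Call:" by a JSON object that holds its "api" and its "payload", one argument or row to a line. play_rows: Moves the arm, as the interface text tells. Its arguments: {"type":"object","properties":{"targets":{"type":"array"},"newtons":{"type":"number"}},"required":["targets"]}

```bash
mkdir -p pics
cat > h.py <<'E'
import numpy as np,cv2
from plant import ctrl
def ray(cam,u,v,z):
    c=ctrl.calibration(cam);T=np.array(c["camera_from_world"]);R,t=T[:3,:3],T[:3,3]
    d=R.T@np.array([(u-c["cx"])/c["fx"],(v-c["cy"])/c["fy"],1]);o=-R.T@t
    return o+d*(z-o[2])/d[2]
def pix(cam,p):
    c=ctrl.calibration(cam);q=(np.array(c["camera_from_world"])@np.r_[p,1])[:3]
    return c["fx"]*q[0]/q[2]+c["cx"],c["fy"]*q[1]/q[2]+c["cy"]
E
python3 - <<'E'
from h import *
for n in("top","side"): cv2.imwrite(f"pics/{n}0.png",ctrl.read_camera(n))
s=ctrl.get_state();print(s["time"],s["eef_pos"],s["tcp_rot"],s["contact_force"],s["opening"],ctrl.finger_overhang)
E
```

```text
0.1 [0.21448263 0.63944602 0.25504556] [ 0.11324837  0.69809733 -0.11470768  0.69762244] [-0.58427889  0.22498763 -0.28851721] 1.000585361534581 0.025
```

View pics/top0.png

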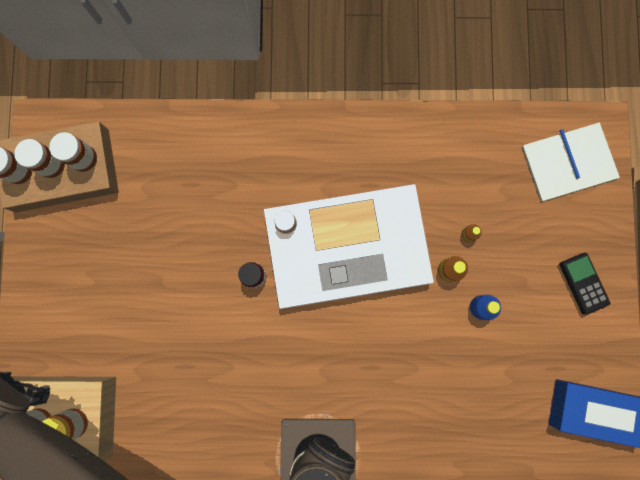

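View pics/side0.png

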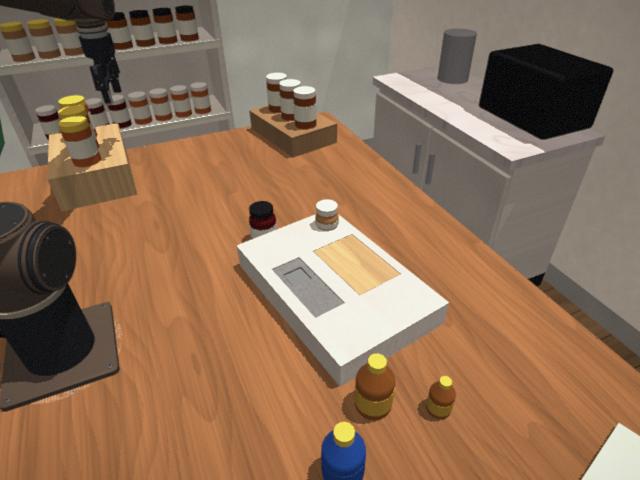

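The top picture shows the riser (corners about 265,208 / 416,185 / 432,282 / 279,307), with the darker square catch at about (339,274) in the grey panel. 
Look-alikes:
- Honey candidates are the large amber bottle (455,268), the small amber one (473,233) and the blue one (487,307). The large amber bottle is the honey.
- Jam is at (252,275) and spread at (285,222).
- Jars on the blocks at (40,160) and (50,425) are distractors.
- The hatch is at (345,225) and is not the panel.

Next I'll check the catch in one enlarged crop.

Run:
```python
from h import *
im=cv2.imread("pics/top0.png")[180:315,240:480]
a=cv2.resize(im[65:120,70:155],None,fx=8,fy=8,interpolation=cv2.INTER_CUBIC)
cv2.imwrite("pics/crop.png",a)   # offset 310,245, x8
C=[ray("top",u,v,.06)[:2] for u,v in((265,208),(416,185),(432,282),(279,307))]
print(np.round(C,4)); C=np.array(C); print(C.mean(0))
for i in range(4): d=C[(i+1)%4]-C[i]; print(np.linalg.norm(d),np.degrees(np.arctan2(d[1],d[0])))
print(ray("top",339,274,.055),ray("side",297,272,.055))
for n,p,z in(("honey",(456,268),.12),("jam",(252,274),.095),("spread",(286,221),.115)):print(n,ray("top",*p,z))
```

```text
[[ 0.6389  0.1401]
 [ 0.702  -0.253 ]
 [ 0.4495 -0.2911]
 [ 0.3835  0.1   ]]
[ 0.54344245 -0.07599376]
0.3980937659428078 -80.87455548556382
0.2553840827564856 -171.41743621819703
0.39655467564040475 99.58096719508634
0.25852680004594 8.933047958146059
[ 0.46879663 -0.05288141  0.055     ] [ 0.47245645 -0.03794854  0.055     ]
honey [ 0.48175534 -0.33979271  0.12      ]
jam [0.46528379 0.16611436 0.095     ]
spread [0.59703775 0.08134162 0.115     ]
```

View pics/crop.png

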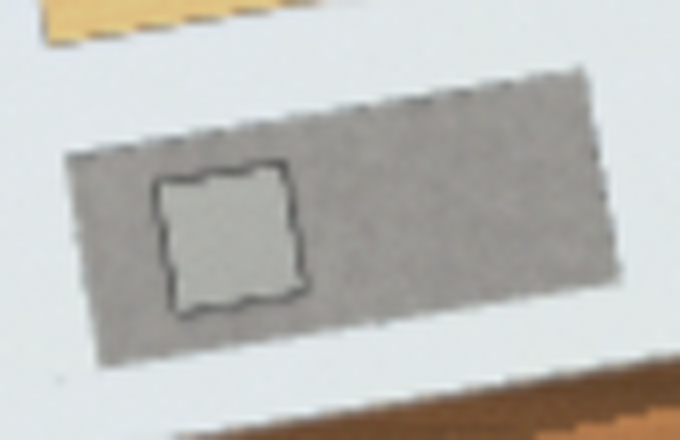

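The crop shows the outlined square catch centred at crop (232,237), which is image pixel (338.6,274.2). It is about 42 mm wide, about 36 mm to the left (+y) of the panel middle, on the middle line. This is the catch. I'll get a better estimate from both cameras and work out the move.

Run:
```python
from h import *
from scipy.spatial.transform import Rotation as Ro
g=lambda x,y:ray("top",310+(x+.5)/8-.5,245+(y+.5)/8-.5,.057)
c=np.array([g(*p) for p in((155,180),(285,162),(307,290),(180,316))]);P=np.array([g(*p) for p in((67,155),(583,70),(620,282),(100,367))])
print("catch",c.mean(0),"panel",P.mean(0)); d=P[0]-P[1]+P[3]-P[2]; yaw=np.arctan2(d[1],d[0])-np.pi/2; print("yaw",np.degrees(yaw),np.linalg.norm(d)/2)
ey=np.array([-np.sin(yaw),np.cos(yaw),0]); off=(c.mean(0)-P.mean(0))@ey;t=P.mean(0)+off*ey;print("off",off,"target",t)
s=ctrl.get_state();R=Ro.from_quat(s["tcp_rot"]);M=R.as_matrix();print(M.round(3))
for k in range(4):
    y=ey if k%2==0 else np.array([ey[1],-ey[0],0]); y=y*(1 if k<2 else -1);x=np.array([0,0,-1.]);W=np.c_[x,y,np.cross(x,y)]
    print(k,((Ro.from_matrix(W)*R.inv()).as_rotvec()/np.pi).round(4))
print("dpos",t-s["eef_pos"],pix("side",t))
im=cv2.imread("pics/side0.png")[245:325,260:360];cv2.imwrite("pics/crops.png",cv2.resize(im,None,fx=7,fy=7,interpolation=cv2.INTER_CUBIC))
```

```text
catch [ 0.46823169 -0.05162924  0.057     ] panel [ 0.47445876 -0.08728318  0.057     ]
yaw 9.658911457975604 0.16890447172036221
off 0.03619330438837241 target [ 0.46838616 -0.05160295  0.057     ]
[[-0.001  0.318  0.948]
 [-0.002  0.948 -0.318]
 [-1.    -0.002 -0.   ]]
0 [ 0.0007 -0.0002  0.1567]
1 [ 0.0004 -0.0006 -0.3433]
2 [-2.000e-04 -9.000e-04 -8.433e-01]
3 [7.000e-04 4.000e-04 6.567e-01]
dpos [ 0.25390353 -0.69104897 -0.19804556] (np.float64(297.5899276787174), np.float64(275.81078255677835))
```

View pics/crops.png

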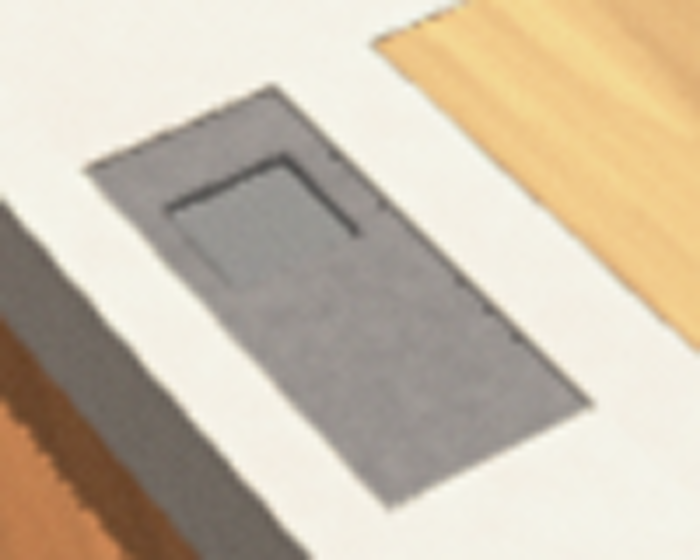

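The side crop's opening centre is (260,223), pixel (297.2,276.9). The top estimate projects to (297.6,275.8), so the two agree to about 2 mm. I'll move above the catch with shut fingers.

Call:
{"api": "play_rows", "payload": {
  "targets": [
    {"delta_pos": [0, 0, 0.04], "delta_rot": [0, 0, 0], "claw": 0},
    {"delta_pos": [0.12, -0.12, 0.05], "delta_rot": [0, 0, -0.1], "claw": 0},
    {"delta_pos": [0.12, -0.12, 0.05], "delta_rot": [0, 0, -0.1], "claw": 0},
    {"delta_pos": [0.12, -0.12, 0.05], "delta_rot": [0, 0, -0.1], "claw": 0},
    {"delta_pos": [0.12, -0.12, 0.05], "delta_rot": [0, 0, -0.2], "claw": 0},
    {"delta_pos": [0.25, -0.35, 0.05], "delta_rot": [0, 0, -0.25], "claw": 0},
    {"delta_pos": [0.25, -0.35, 0.05], "delta_rot": [0, 0, -0.25], "claw": 0},
    {"delta_pos": [0.25, -0.35, 0.05], "delta_rot": [0, 0, -0.25], "claw": 0},
    {"delta_pos": [0.25, -0.35, 0.05], "delta_rot": [0, 0, -0.25], "claw": 0},
    {"delta_pos": [0.25, -0.35, 0.05], "delta_rot": [0, 0, -0.3], "claw": 0},
    {"delta_pos": [0.25, -0.35, 0.05], "delta_rot": [0, 0, -0.3], "claw": 0},
    {"delta_pos": [0.254, -0.55, 0.04], "delta_rot": [0, 0, -0.343], "claw": 0},
    {"delta_pos": [0.254, -0.55, 0.04], "delta_rot": [0, 0, -0.343], "claw": 0},
    {"delta_pos": [0.254, -0.691, 0.0], "delta_rot": [0, 0, -0.343], "claw": 0},
    {"delta_pos": [0.254, -0.691, 0.0], "delta_rot": [0, 0, -0.343], "claw": 0},
    {"delta_pos": [0.254, -0.691, 0.0], "delta_rot": [0, 0, -0.343], "claw": 0},
    {"delta_pos": [0.254, -0.691, 0.0], "delta_rot": [0, 0, -0.343], "claw": 0},
    {"delta_pos": [0.254, -0.691, 0.0], "delta_rot": [0, 0, -0.343], "claw": 0},
    {"delta_pos": [0.254, -0.691, 0.0], "delta_rot": [0, 0, -0.343], "claw": 0},
    {"delta_pos": [0.254, -0.691, 0.0], "delta_rot": [0, 0, -0.343], "claw": 0}
  ]
}}

```text
time: 1.77
eef_pos: [0.4676, -0.0545, 0.254]
tcp_rot: [0.456, 0.541, -0.457, 0.539]
contact_force: [0.1, -0.6, 0.3]
opening: 0.001
```

Call:
{"api": "play_rows", "payload": {
  "targets": [
    {"delta_pos": [0.001, 0.003, -0.04], "delta_rot": [0, 0, 0], "claw": 0},
    {"delta_pos": [0.001, 0.003, -0.08], "delta_rot": [0, 0, 0], "claw": 0},
    {"delta_pos": [0.001, 0.003, -0.12], "delta_rot": [0, 0, 0], "claw": 0},
    {"delta_pos": [0.001, 0.003, -0.144], "delta_rot": [0, 0, 0], "claw": 0},
    {"delta_pos": [0.001, 0.003, -0.144], "delta_rot": [0, 0, 0], "claw": 0},
    {"delta_pos": [0.001, 0.003, -0.144], "delta_rot": [0, 0, 0], "claw": 0},
    {"delta_pos": [0.001, 0.003, -0.144], "delta_rot": [0, 0, 0], "claw": 0}
  ]
}}

```text
time: 2.35
eef_pos: [0.4698, -0.0519, 0.1117]
tcp_rot: [0.456, 0.54, -0.457, 0.54]
contact_force: [-0.4, -0.4, 0.5]
opening: -0.001
```

Run:
```python
from h import *
from scipy.spatial.transform import Rotation as Ro
im=ctrl.read_camera("side")
s=ctrl.get_state();p=np.array(s["eef_pos"]);M=Ro.from_quat(s["tcp_rot"]).as_matrix();print(s["time"],p,s["contact_force"],M.round(3),ctrl.finger_overhang)
tip=p+M[:,0]*ctrl.finger_overhang;u,v=pix("side",tip);print(tip,u,v)
u0,v0=240,200
a=cv2.resize(im[v0:v0+130,u0:u0+130],None,fx=4.5,fy=4.5,interpolation=cv2.INTER_CUBIC)
cv2.circle(a,(int((u-u0)*4.5),int((v-v0)*4.5)),3,(0,0,255),-1)
cv2.imwrite("pics/near.png",a)
```

```text
2.4 [ 0.47035911 -0.05200827  0.11241712] [-0.08777458 -0.47418624  0.12592204] [[ 0.001  0.986  0.167]
 [-0.002  0.167 -0.986]
 [-1.     0.     0.002]] 0.025
[ 0.4703803  -0.05205874  0.08741718] 297.85800266289317 264.699102997319
```

View pics/near.png

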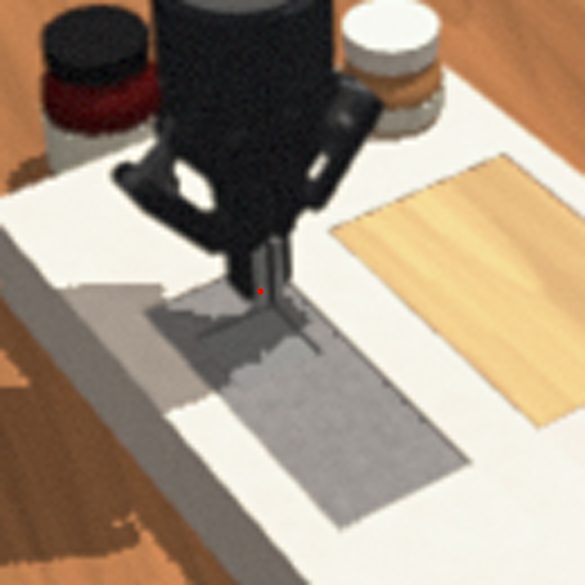

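The fingertips (near-crop 265,295) hover over the opening and agree with the kinematics. I'll press gently and check the force.

Call:
{"api": "play_rows", "payload": {
  "targets": [
    {"delta_pos": [-0.002, 0, -0.015], "delta_rot": [0, 0, 0], "claw": 0},
    {"delta_pos": [-0.002, 0, -0.023], "delta_rot": [0, 0, 0], "claw": 0},
    {"delta_pos": [-0.002, 0, -0.027], "delta_rot": [0, 0, 0], "claw": 0},
    {"delta_pos": [-0.002, 0, -0.03], "delta_rot": [0, 0, 0], "claw": 0},
    {"delta_pos": [-0.002, 0, -0.033], "delta_rot": [0, 0, 0], "claw": 0},
    {"delta_pos": [-0.002, 0, -0.036], "delta_rot": [0, 0, 0], "claw": 0},
    {"delta_pos": [-0.002, 0, -0.036], "delta_rot": [0, 0, 0], "claw": 0}
  ]
}}

```text
time: 2.98
eef_pos: [0.4688, -0.0521, 0.0766]
tcp_rot: [0.456, 0.539, -0.457, 0.541]
contact_force: [0.4, -0.0, -0.2]
opening: 0.003
```

The tip is at 51.6 mm, below the panel surface, with no panel reaction, so it is inside the opening. I'll press on to the bottom.

Call:
{"api": "play_rows", "payload": {
  "targets": [
    {"delta_pos": [0, 0, -0.002], "delta_rot": [0, 0, 0], "claw": 0},
    {"delta_pos": [0, 0, -0.004], "delta_rot": [0, 0, 0], "claw": 0},
    {"delta_pos": [0, 0, -0.005], "delta_rot": [0, 0, 0], "claw": 0},
    {"delta_pos": [0, 0, -0.006], "delta_rot": [0, 0, 0], "claw": 0},
    {"delta_pos": [0, 0, -0.006], "delta_rot": [0, 0, 0], "claw": 0}
  ]
}}

```text
time: 3.4
eef_pos: [0.4691, -0.0522, 0.072]
tcp_rot: [0.456, 0.539, -0.457, 0.541]
contact_force: [-5.7, 1.3, 11.6]
opening: -0.005
```

Call:
{"api": "play_rows", "payload": {
  "targets": [
    {"delta_pos": [0, 0, -0.003], "delta_rot": [0, 0, 0], "claw": 0},
    {"delta_pos": [0, 0, -0.003], "delta_rot": [0, 0, 0], "claw": 0}
  ]
}}

```text
time: 3.57
eef_pos: [0.4694, -0.0522, 0.0718]
tcp_rot: [0.455, 0.541, -0.457, 0.54]
contact_force: [-9.7, 3.4, 23.2]
opening: 0.001
```

Run:
```python
from h import *
im=ctrl.read_camera("side");s=ctrl.get_state();print(s["time"],s["eef_pos"],s["contact_force"])
cv2.imwrite("pics/press.png",cv2.resize(im[180:330,220:420],None,fx=3.5,fy=3.5,interpolation=cv2.INTER_CUBIC))
```

```text
3.6167 [ 0.46935368 -0.0522278   0.07182445] [-10.1261429    2.45294149  23.53920044]
```

View pics/press.png

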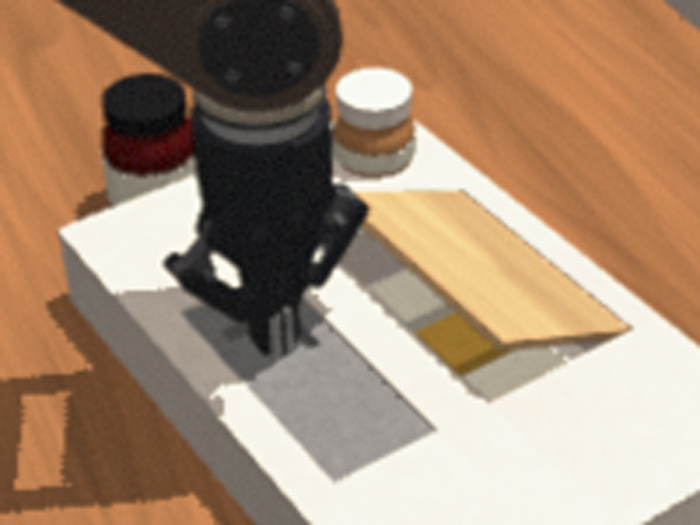

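The hatch is up (near edge about 370,200 to 500,345) and the catch has bottomed at a tip height of 47 mm with 23 N. I'll withdraw straight up, then back toward the robot's left side.

Call:
{"api": "play_rows", "payload": {
  "targets": [
    {"delta_pos": [0, 0, 0.004], "delta_rot": [0, 0, 0], "claw": 0},
    {"delta_pos": [0, 0, 0.015], "delta_rot": [0, 0, 0], "claw": 0},
    {"delta_pos": [0, 0, 0.05], "delta_rot": [0, 0, 0], "claw": 0},
    {"delta_pos": [0, 0, 0.09], "delta_rot": [0, 0, 0], "claw": 0},
    {"delta_pos": [0, 0, 0.13], "delta_rot": [0, 0, 0], "claw": 0},
    {"delta_pos": [0, 0, 0.17], "delta_rot": [0, 0, 0], "claw": 0},
    {"delta_pos": [0, 0, 0.2], "delta_rot": [0, 0, 0], "claw": 0},
    {"delta_pos": [0, 0.04, 0.22], "delta_rot": [0, 0, 0], "claw": 0},
    {"delta_pos": [0, 0.08, 0.22], "delta_rot": [0, 0, 0], "claw": 0},
    {"delta_pos": [0, 0.12, 0.22], "delta_rot": [0, 0, 0], "claw": 0},
    {"delta_pos": [0, 0.16, 0.22], "delta_rot": [0, 0, 0], "claw": 0},
    {"delta_pos": [0, 0.2, 0.22], "delta_rot": [0, 0, 0], "claw": 0},
    {"delta_pos": [0, 0.24, 0.22], "delta_rot": [0, 0, 0], "claw": 0},
    {"delta_pos": [0, 0.28, 0.22], "delta_rot": [0, 0, 0], "claw": 0},
    {"delta_pos": [0, 0.32, 0.22], "delta_rot": [0, 0, 0], "claw": 0},
    {"delta_pos": [0, 0.32, 0.22], "delta_rot": [0, 0, 0], "claw": 0},
    {"delta_pos": [0, 0.32, 0.22], "delta_rot": [0, 0, 0], "claw": 0},
    {"delta_pos": [0, 0.32, 0.22], "delta_rot": [0, 0, 0], "claw": 0},
    {"delta_pos": [0, 0.32, 0.22], "delta_rot": [0, 0, 0], "claw": 0}
  ]
}}

```text
time: 5.2
eef_pos: [0.4694, 0.2668, 0.2917]
tcp_rot: [0.456, 0.54, -0.458, 0.54]
contact_force: [0.3, 0.3, -0.2]
opening: -0.0
```

Run:
```python
from h import *
a=ctrl.read_camera("side")[180:430,220:470];b=ctrl.read_camera("top")[170:320,230:500]
s=ctrl.get_state();print(s["time"],s["eef_pos"],s["contact_force"],np.abs(s["dq"]).max())
a=cv2.resize(a,(400,400));b=cv2.resize(b,(400,222));o=np.zeros((400,800,3),np.uint8);o[:,:400]=a;o[:222,400:]=b
cv2.imwrite("pics/end.png",o)
```

```text
5.3 [0.46964608 0.26654423 0.29187027] [ 0.09125634 -0.46900037 -0.38868165] 0.0024539482319732102
```

View pics/end.png

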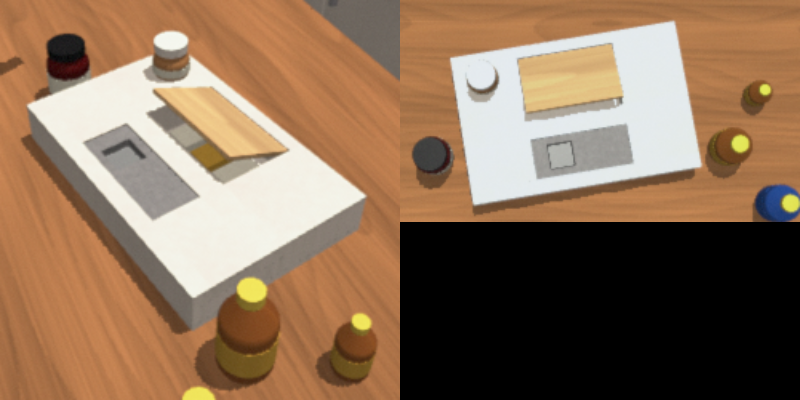

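The hatch stands ajar (side view 155,90 to 285,150), the catch is sunk (125,150), and the bottle and jars are standing where they were. The arm is clear and still, so I'm handing in.

```bash
python3 -c "
from plant import ctrl
print(ctrl.sign_off())"
```

```text
the job is handed in; nothing more can be done
None
```

The catch is pressed fully down, the hatch stayed ajar after the hand left, and the job is handed in.

- **Finding it:** I found the catch in the camera pictures, about 36 mm to the left (+y) of the panel middle. The top and side views agreed to about 2 mm.
- **Pressing it:** I pressed it with the fingers shut until the tips stopped at about 47 mm above the counter, where the force rose to about 23 N. A sideways force of about 10 N also appeared at the bottom; I did not look into it.
- **Last checks:** After lifting off and moving aside, the pictures showed the catch sunk and the hatch open. The honey, jam and spread were upright and looked unmoved, though I judged this by eye and did not measure it. The arm was still, with only sensor noise on the force reading, at 5.3 s on the clock.

No check failed. The sign-off reports no verdict, so the official result is not known to me.

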